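# Swing the filling spout over the tall cup and clamp it

### The arm

A 6-joint arm with a two-finger parallel gripper is mounted at the origin on the work surface; the furniture and walls round the work are solid. World frame = base frame: x ahead of the robot, y to its left, z up, the work surface at z = 0. Lengths are in m, angles in degrees, forces in N, time in s.
With the tool pointing down it reaches from about 0.375 to 0.925 m from the base axis. Payload 5.7 kg.
Tool frame: the origin (TCP) lies midway between the tips of the shut fingers; the grasp point (between the pads) lies 19 mm behind it; z points along the fingers, y is the line along which they close (so a half turn about z gives the same grasp; the last joint's range is limited). The gripper opens to 85 mm and grips with 20 to 120 N. Pads are 22 mm wide; open, the fingers measure 114 mm over their backs; the gripper's body (76 mm by 85 mm) begins 54 mm behind the grasp point. The pads swing forward as they close: fully open they stand 13 mm farther back than shut.
Start: joints at [-81.767, 20.558, 86.54, -0, 72.909, -6.595], TCP at [0.154, -0.58, 0.231] pointing down, gripper open.
Joint ranges: [-170.27, 170.27], [-57.76, 135], [12.27, 136.19], [-55.21, 235.2], [11.17, 155.16], [-170.74, 170.74]. Speed limits (degrees/s): [136.94, 136.94, 180, 180, 180, 180].

### API

Orientations are given as a 3x3 rotation matrix whose columns are the frame's x, y, z axes.
In Python, from station import robot gives the robot as it stands.
- The arm moves only by the tool servo_tool, never from a script. Its argument "commands" is a list of rows, each a list of 2 entries, a list of its own where there are three numbers: the shift along the world's x, y, z in cm, then the turn, a rotation vector about the world's x, y, z in rad. A call has exactly 8 rows; each row is the pose to reach, as a shift and turn from the pose commanded when the call began; what a row does not reach only later rows make up. A row lasts 1/12 s, in which the tool goes at most 41.7 mm and 7.16 degrees, less where a joint would pass 70% of its speed; a pose out of reach is approached as far as the arm can. A call with a gripper value outside its range is refused whole. "gripper" is the closure, from 0 (fully open) to 1 (shut), set as the call begins (left out, the last holds). The fingers move at their own pace and stop on an object; "newtons" is the grip in N (left out, the last holds). Time passes only in rows, so rows that repeat a pose let the fingers close, or fill a call up. It gives the time, the measured TCP pose, the force, the opening and the grip force at its end, in the units of the state.
- robot.read_state(): the state, without advancing time (a new reading comes with each control period).
- robot.read_camera(name): name is "scene" or "top" or "wrist"; returns the picture (384x512x3 uint8, red, green, blue); there is no depth.
- robot.camera_info(name): a dict with "fx", "fy", "cx", "cy" (pixels), "k1" (the pictures are not rectified: a ray, as slopes to the right and down, at radius r is drawn at 1 + k1 r^2 times it, then the intrinsics apply), "position" and "rotation" of the camera in the world. Camera axes: x right, y up, looking along -z (the intrinsics and any distortion apply to the point x, -y, -z); pixel columns grow to the right and rows downward; lengths in m; the calibration is good to about 2 mm. A picture is of the moment at which its call begins: read the wrist's pose just before it. camera_info takes no time and is no camera call; for the wrist camera it gives the pose at the moment of the call.
- robot.sign_off(): hands the job in; it is judged then, once.
The state is a dict: "clock": time; "joint_pos": joint angles; "qvel": joint speeds; "tau": joint torques, N m; "ee_pos": TCP position; "eef_rot": TCP orientation; "contact_force": force on the tool from outside, world axes, zero at the start; "torque": the same for the moment, N m; "width": finger opening in m; "gripper_force": force on a finger pad.
Only numpy, scipy, OpenCV 4.12 (cv2) and the standard library are available. Lean on these libraries where they do the work, as an engineer would, in place of code of your own. Each camera call takes 0.05 s, during which the arm holds its last target. There are 200 camera calls.

### The job

Set up the filling stand for the next portion: with a fingertip, push its goose-neck round until the outlet stands over the middle of the tallest of the three steel cups, then push the little clamp lever on top of the post clockwise (seen from above) as far as it will go, leaving the outlet over that cup. Push lightly and do not grip or lift anything; the cups stay where they are.

Things in the scene. Friction and masses are not known exactly. Their poses are not given: they have to be found in the camera images.
- stand: Filling stand of bare steel, fixed to the table: foot 100 mm across, upright post 34 mm thick. Origin: centre of the foot's underside, on the post's vertical axis, at table height; z up. The goose-neck and cups lie round its +x side; a capped stub points along -x at 50 mm height (44 mm from the axis). Neck and clamp lever both turn about the post's axis.
- outlet (a point): Centre of the goose-neck's downward outlet (19 mm collar), 130 mm from the post's axis, 84 mm above the table. The neck swivels 1.2 rad either side of the stand's +x with stiff friction (about 2.5 N at the vertical pipe) and stays where it is left; the clamp does not change that friction.
- neck_pipe (a point): On the neck's vertical end pipe, straight above the outlet, 130 mm from the post's axis, 120 mm above the table. The pipe is 15 mm thick and vertical from the outlet to 150 mm height. From the post the neck runs level at 106 mm height, rises 88 mm out, bends over (top at 171 mm height) and comes down as this pipe.
- clamp_lever (a joint): Angle of the clamp lever about the post's axis, rad: 0 is loose, 1.0 is the stop (clamped); it grows clockwise seen from above. At 0 the lever points 1.75 rad clockwise (to the right) from the stand's +x, at 1.0 it points 2.75 rad clockwise from it. About 3 N at the ball turns it; it stays where it is left.
- lever_ball (a point): Centre of the black 20 mm ball on the clamp lever's end, 64 mm from the post's axis and 151 mm above the table; from it a 10 mm rod slopes down to the hub on top of the post, whose cap ends at 142 mm height.
- tall_cup: The tallest steel portion cup, 60 mm across and 72 mm high, open, loose (90 g). Origin: centre of its underside. The three cups stand at about 130 mm from the post's axis; which is where varies. A capping press 580 mm tall stands fixed to the left of them, over x 0.37 to 0.57 m, y 0.04 to 0.22 m from the robot base: swing round it.
- wide_cup: Steel portion cup 62 mm across and 55 mm high, loose. Origin: centre of its underside. Leave it alone.
- small_cup: Steel portion cup 56 mm across and 50 mm high, loose. Origin: centre of its underside. Leave it alone.
Mind the look-alikes: they are no part of the job. What is shaped like the tall_cup but purple is not meant.

How it is judged:
By the outcome, as a careful person would: the job done as asked, in the order asked, and still so for the second after the job is handed in, with the robot touching nothing.
It also fails if it takes over 54 s, if anything falls off the work surface, if the arm or the gripper's body presses on something with over 40 N, if the wrist force passes 120 N, or if a joint passes its speed limit or range.

## Working session

There is one attempt and no reset: what is moved stays moved. The work goes in short steps, Python scripts to look and compute and a tool call to move; the robot and the scene stay as the last step left them, time stands still between calls to the robot, and variables do not carry over. Pictures are saved under pics/ and viewed, at most 10 in all, crops included, and the job is handed in when it is done.

Besides the shell and the picture viewer there is one more tool, called as name([rows], argument=value, ...), one row to a line, values as JSON. servo_tool: Moves the arm, as the interface text tells. Its arguments: {"type":"object","properties":{"commands":{"type":"array"},"gripper":{"type":"number"},"newtons":{"type":"number"}},"required":["commands"]}

```bash
mkdir -p pics; python3 - <<'E'
from station import robot
import cv2,numpy as np
ims=[]
for n in("scene","top"):
    im=robot.read_camera(n);cv2.imwrite(f"pics/{n}0.png",im[:,:,::-1]);i=robot.camera_info(n);print(n,i)
    cv2.imwrite(f"pics/{n}0b.png",cv2.resize(im[:,:,::-1],(768,576),interpolation=cv2.INTER_CUBIC))
print(robot.read_state())
E
```

```text
scene {'fx': 350.19717599916476, 'fy': 350.19717599916476, 'cx': 252.3255844790128, 'cy': 194.39538913169753, 'k1': -0.07345165809544385, 'position': array([-0.08906528, -0.78839256,  0.53972686]), 'rotation': array([[ 0.71301907,  0.3355044 , -0.61566273],
       [-0.70113931,  0.34460576, -0.62421994],
       [ 0.00273239,  0.87674607,  0.4809458 ]])}
top {'fx': 406.58930428929017, 'fy': 406.58930428929017, 'cx': 257.00453267246763, 'cy': 194.14372274531004, 'k1': -0.04938858626783618, 'position': array([ 0.38986319, -0.26118989,  0.9697435 ]), 'rotation': array([[ 0.0087111 ,  0.99831575, -0.05735657],
       [-0.99988561,  0.00798686, -0.01284414],
       [-0.0123644 ,  0.0574619 ,  0.99827113]])}
{'clock': 0.1, 'joint_pos': array([-8.17684774e+01,  2.05941217e+01,  8.65943931e+01, -1.06614099e-03,
        7.29092087e+01, -6.59391194e+00]), 'qvel': array([ 0.08909355, -0.11974657, -0.20080131,  0.09640227, -0.14598063,
       -0.02974175]), 'tau': array([ 2.48872893e-04, -5.28650987e+01, -2.79349583e+01, -1.40607135e-04,
        5.03750460e-03, -3.51766456e-07]), 'ee_pos': array([ 0.15342815, -0.57939582,  0.23052372]), 'eef_rot': array([[ 9.66708517e-01,  2.55880001e-01, -2.61798895e-04],
       [ 2.55880073e-01, -9.66707064e-01,  1.68547843e-03],
       [ 1.78197382e-04, -1.69635548e-03, -9.99998545e-01]]), 'contact_force': array([ 0.31687547,  0.34440947, -0.10766224]), 'torque': array([-0.02569587,  0.02578602, -0.03347098]), 'gripper_force': 0.0, 'width': 0.08512272739423753}
```

View pics/scene0b.png

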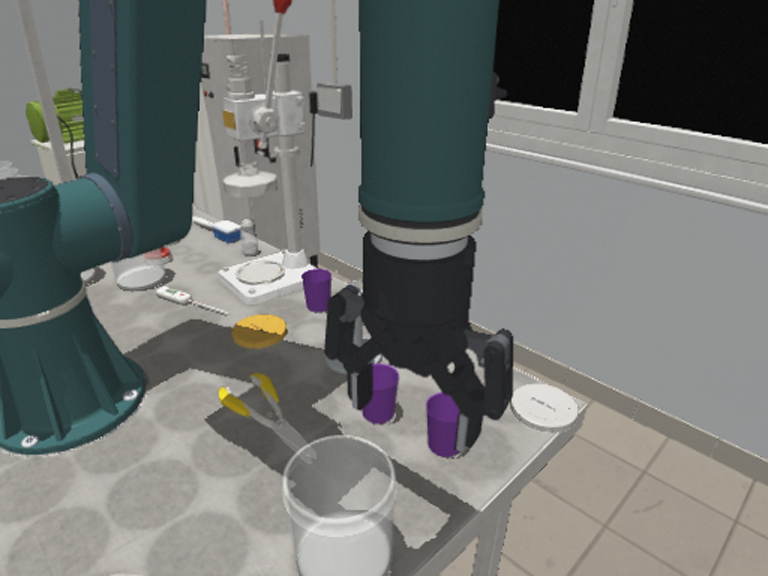

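View pics/top0b.png

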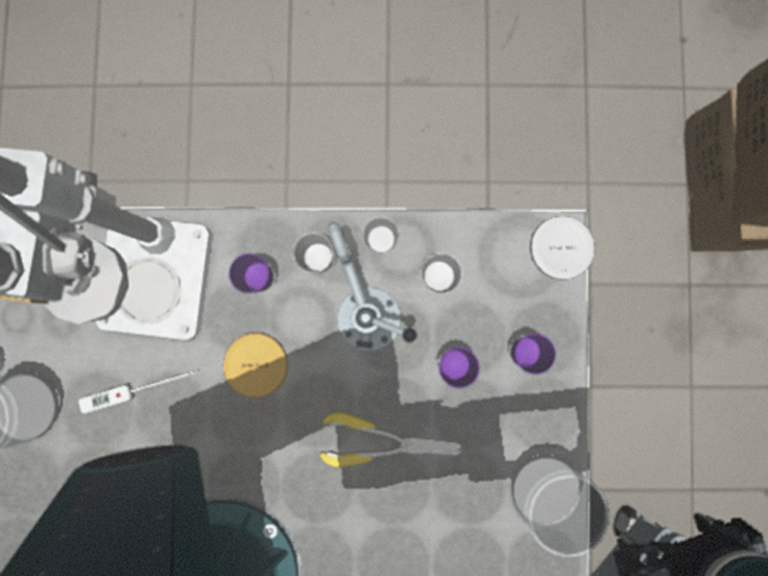

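The top view shows the stand at about (367,318) of the enlarged picture. The neck points up and slightly left, with its end at (335,228). The lever ball is at (409,335), and the cups are at (318,256), (380,238) and (440,275). I'll zoom in next.

```bash
cat > h.py <<'E'
import numpy as np,cv2
def ray(i,u,v):
    K=np.array([[i['fx'],0,i['cx']],[0,i['fy'],i['cy']],[0,0,1.]])
    p=cv2.undistortPoints(np.array([[[u,v]]],float),K,np.array([i['k1'],0,0,0.]))[0,0]
    return np.array(i['position']),np.array(i['rotation'])@np.array([p[0],-p[1],-1])
def onz(i,u,v,z):
    o,d=ray(i,u,v);return o+d*(z-o[2])/d[2]
def proj(i,P):
    c=np.array(i['rotation']).T@(np.array(P)-i['position']);x,y=c[0]/-c[2],-c[1]/-c[2]
    f=1+i['k1']*(x*x+y*y);return np.array([i['fx']*x*f+i['cx'],i['fy']*y*f+i['cy']])
E
python3 - <<'E'
import cv2
im=cv2.imread('pics/top0.png')[135:250,185:325]
cv2.imwrite('pics/crop1.png',cv2.resize(im,None,fx=5,fy=5,interpolation=cv2.INTER_CUBIC))
from h import *
from station import robot
i=robot.camera_info("top")
print('post top',onz(i,244.7,212,.142),'ball',onz(i,273,223.5,.151))
E
```

```text
post top [ 0.40082079 -0.22581301  0.142     ] ball [ 0.37810388 -0.28329878  0.151     ]
```

View pics/crop1.png

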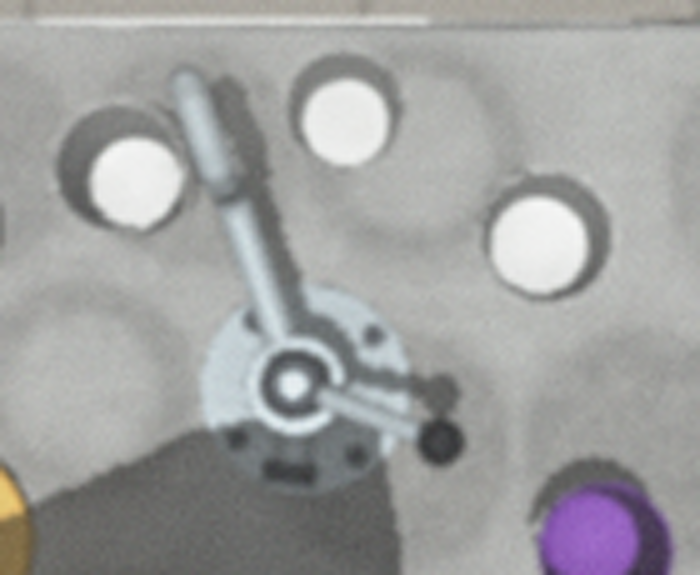

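The three cups are hard to tell apart by height from here: left at crop (122,167), middle (344,110), right (547,236). I'll move the arm closer with the fingers shut and look again with the scene and wrist cameras.

servo_tool([
  [[4,2,1],[0,0,0]],
  [[8,4,2],[0,0,0]],
  [[12,6,3],[0,0,0]],
  [[16,8,4],[0,0,0]],
  [[20,10,6],[0,0,0]],
  [[24,12,8],[0,0,0]],
  [[28,14,10],[0,0,0]],
  [[32,16,11],[0,0,0]],
], gripper=1)

```text
clock: 0.77
ee_pos: [0.4391, -0.4369, 0.3296]
eef_rot: [[0.967, 0.256, 0.0], [0.256, -0.967, -0.0], [0.0, 0.0, -1.0]]
contact_force: [0.6, -0.7, -0.7]
width: -0.0001
gripper_force: 0.0
```

```bash
python3 - <<'E'
from station import robot
import cv2,numpy as np
s=robot.read_state();print(s['clock'],s['ee_pos'],s['eef_rot'],s['width'])
import pickle
i=robot.camera_info("wrist");pickle.dump(i,open('w1.pkl','wb'));print(i)
a=robot.read_camera("wrist")[:,:,::-1];b=robot.read_camera("scene")[:,:,::-1]
cv2.imwrite("pics/w1.png",a);cv2.imwrite("pics/s1.png",b)
c=np.hstack([a,b]);cv2.imwrite("pics/ws1.png",cv2.resize(c,(800,300),interpolation=cv2.INTER_AREA))
E
```

```text
0.7667 [ 0.43911068 -0.43686401  0.32960209] [[ 9.66715608e-01  2.55853305e-01  1.38266884e-04]
 [ 2.55853340e-01 -9.66715521e-01 -4.12092178e-04]
 [ 2.82295973e-05  4.33751985e-04 -9.99999906e-01]] -0.00012869377884221057
{'fx': 290.7311035886405, 'fy': 290.7311035886405, 'cx': 259.13810510627815, 'cy': 185.44575209917966, 'k1': -0.016447303640336884, 'position': array([ 0.51505728, -0.41743656,  0.47210059]), 'rotation': array([[ 2.55041618e-01,  9.20200581e-01,  2.96959026e-01],
       [-9.66929888e-01,  2.42523853e-01,  7.89225779e-02],
       [ 6.04954816e-04, -3.07267100e-01,  9.51623121e-01]])}
```

View pics/ws1.png

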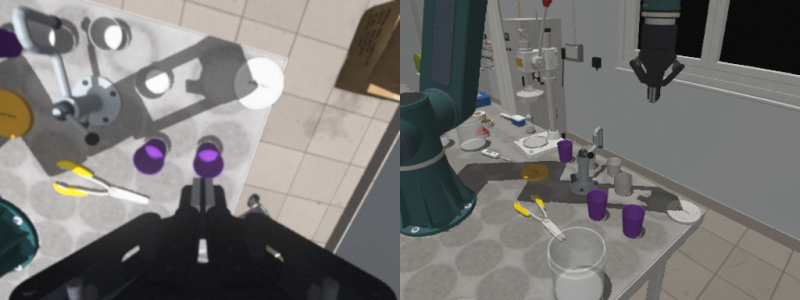

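Both views are clear: in the wrist image the left, middle and right cups are at (62,38), (108,33) and (154,80) at half scale. The scene image shows two of the steel cups and the stand; I'll enlarge both.

```bash
python3 - <<'E'
import cv2,numpy as np
a=cv2.imread("pics/w1.png")[0:170,0:240];b=cv2.imread("pics/s1.png")[150:260,200:310]
a=cv2.resize(a,(480,340),interpolation=cv2.INTER_CUBIC)
b=cv2.resize(b,(550,550),interpolation=cv2.INTER_CUBIC)
a=cv2.imread("pics/w1.png")[0:150,40:240];a=cv2.resize(a,(800,600),interpolation=cv2.INTER_CUBIC)
cv2.imwrite("pics/ca.png",a);cv2.imwrite("pics/cb.png",b)
E
```

```text
(no output)
```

View pics/ca.png

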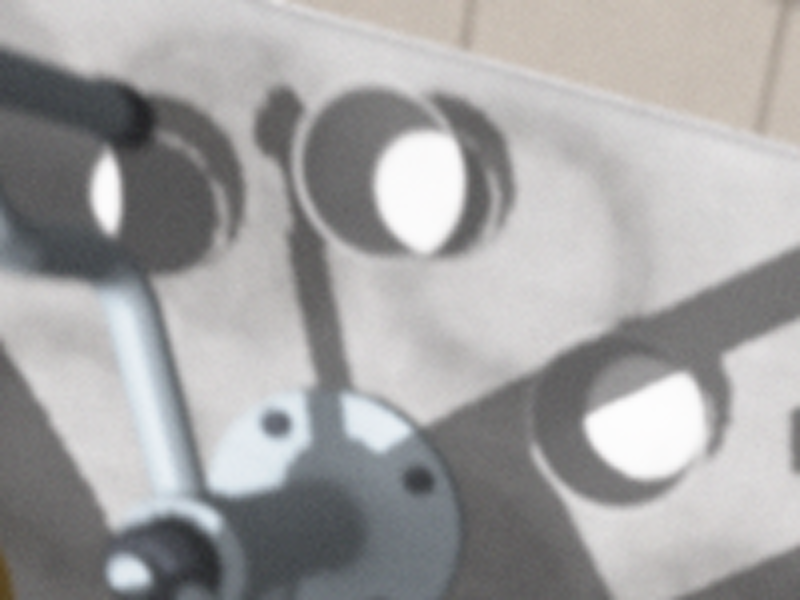

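View pics/cb.png

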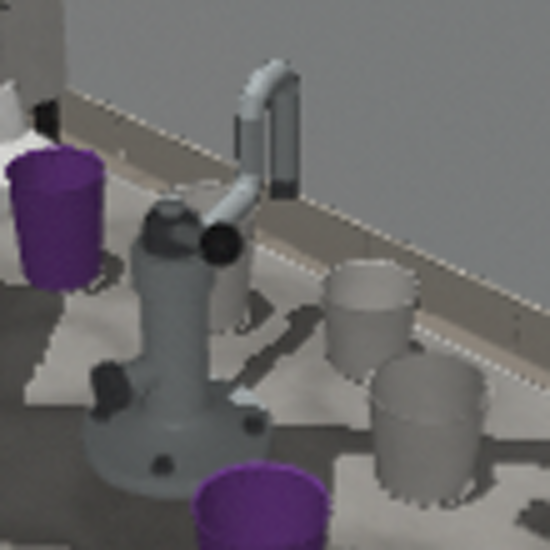

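The left cup, behind the post, is about 150 px tall in the crop. That is the same as the distant purple tall-type cup (147), and the middle cup is 122. The right cup is nearer and wider for its height, so the left cup is the tall one.

```bash
python3 - <<'E'
from h import *
from station import robot
i=robot.camera_info("top")
c=lambda x,y:(185-.4+x/5,135-.4+y/5)
im=cv2.imread('pics/top0.png')
g=im.min(2)
# white bottoms
m=(g>225).astype(np.uint8);n,l,st,ce=cv2.connectedComponentsWithStats(m)
for k in range(1,n):
    if 100<st[k,4]<800: print('white',ce[k],st[k,4],onz(i,*ce[k],.003)[:2])
print('rim L',onz(i,*c(122,167),.072)[:2],'M',onz(i,*c(344,110),.05)[:2],'R',onz(i,*c(547,236),.055)[:2])
P=onz(i,*c(295,384),.142)[:2];print('cap',P,'foot',onz(i,*c(306,389),.01)[:2])
print('ball',onz(i,*c(440,441),.151)[:2])
print('neck end outer top',onz(i,*c(185,72),.165)[:2],'neck straight',onz(i,*c(226,196),.106)[:2],onz(i,*c(280,335),.106)[:2])
E
```

```text
white [ 19.46330275 127.47247706] 218 [0.60563553 0.33935471]
white [ 12.19090909 163.79318182] 440 [0.51529052 0.35345739]
white [379.67365967 158.61538462] 429 [ 0.53304905 -0.54202275]
white [363.28461538 169.78461538] 130 [ 0.50577485 -0.50235596]
white [253.72826087 159.07065217] 184 [ 0.52947531 -0.240172  ]
white [211.72307692 170.76410256] 195 [ 0.50062308 -0.13981341]
white [292.37446809 183.25531915] 235 [ 0.47208166 -0.33284672]
rim L [ 0.49886065 -0.14230271] M [ 0.52835573 -0.24039302] R [ 0.47098235 -0.33264737]
cap [ 0.40202174 -0.22356023] foot [ 0.40164756 -0.22277805]
ball [ 0.37950023 -0.28248609]
neck end outer top [ 0.52594889 -0.17925041] neck straight [ 0.48256412 -0.19156668] [ 0.42332554 -0.21531994]
```

The measurements check out:
- Post axis at (0.402, -0.223).
- Tall cup at radius 0.127 m, bearing 40°.
- Neck at about 21°.
- Ball at radius 0.063 m, which puts the stand's +x at about -10.6°.

I'll go to the right side of the pipe now.

servo_tool([
  [[1,2.5,0],[0,0,0.02]],
  [[2.5,5,-1],[0,0,0.04]],
  [[4,7.5,-3],[0,0,0.06]],
  [[5.5,10.5,-5],[0,0,0.08]],
  [[7,13.5,-7],[0,0,0.1]],
  [[8.5,16,-9],[0,0,0.11]],
  [[9.5,18,-11],[0,0,0.11]],
  [[10,19.2,-13],[0,0,0.11]],
])

```text
clock: 1.53
ee_pos: [0.5379, -0.2436, 0.197]
eef_rot: [[0.932, 0.362, -0.001], [0.362, -0.932, 0.001], [-0.0, -0.001, -1.0]]
contact_force: [0.6, -0.5, -1.0]
width: 0.0001
gripper_force: 0.0
```

servo_tool([
  [[0,0,-2],[0,0,0]],
  [[0,0,-4],[0,0,0]],
  [[0,0,-6],[0,0,0]],
  [[0,0,-7.5],[0,0,0]],
  [[0,0.7,-7.5],[0,0,0]],
  [[-0.2,1.4,-7.5],[0,0,0]],
  [[-0.4,2,-7.5],[0,0,0]],
  [[-0.4,2,-7.5],[0,0,0]],
])

```text
clock: 2.2
ee_pos: [0.5333, -0.2246, 0.1244]
eef_rot: [[0.933, 0.361, 0.0], [0.361, -0.933, 0.0], [0.0, -0.0, -1.0]]
contact_force: [0.4, 0.6, 1.4]
width: -0.0001
gripper_force: 0.0
```

```bash
python3 - <<'E'
from station import robot
import cv2,numpy as np
b=robot.read_camera("top")[:,:,::-1];cv2.imwrite("pics/t2.png",b)
cv2.imwrite("pics/ct2.png",cv2.resize(b[135:250,185:325],None,fx=5,fy=5,interpolation=cv2.INTER_CUBIC))
s=robot.read_state();print(s['clock'],s['ee_pos'],s['contact_force'])
E
```

```text
2.25 [ 0.53380877 -0.22537137  0.12464986] [-0.18307469  0.40481111  0.59447023]
```

View pics/ct2.png

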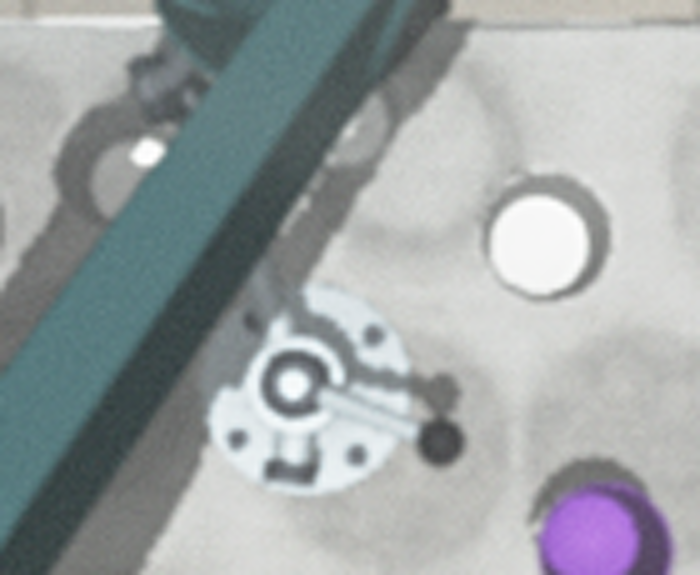

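The arm hides the neck in this view, but the stub is visible at about (292,468), opposite +x as expected. I'll push most of the way slowly.

servo_tool([
  [[-0.1,1,0],[0,0,0]],
  [[-0.15,2,0],[0,0,0]],
  [[-0.2,2.8,0],[0,0,0]],
  [[-0.45,3.6,0],[0,0,0.07]],
  [[-0.7,4.4,0],[0,0,0.13]],
  [[-1.0,5.2,0],[0,0,0.2]],
  [[-1.35,6.0,0],[0,0,0.26]],
  [[-1.35,6.0,0],[0,0,0.26]],
])

```text
clock: 2.92
ee_pos: [0.5211, -0.1646, 0.1254]
eef_rot: [[0.806, 0.592, 0.003], [0.592, -0.806, -0.001], [0.002, 0.002, -1.0]]
contact_force: [-1.0, 1.2, 10.4]
width: 0.0004
gripper_force: 0.0
```

servo_tool([
  [[0.5,-1,0],[0,0,0]],
  [[1,-2,0],[0,0,0]],
  [[1.5,-4,0],[0,0,0]],
  [[1.5,-6,1],[0,0,0]],
  [[1.5,-8,3],[0,0,0]],
  [[1.5,-11,5],[0,0,0]],
  [[1.5,-14,7],[0,0,0]],
  [[1.5,-17,9],[0,0,0]],
])

```text
clock: 3.58
ee_pos: [0.5351, -0.3374, 0.2142]
eef_rot: [[0.809, 0.588, -0.0], [0.588, -0.809, 0.0], [-0.0, -0.0, -1.0]]
contact_force: [0.7, -0.7, -0.7]
width: 0.0001
gripper_force: 0.0
```

servo_tool([
  [[0,-3,1],[0,0,0]],
  [[0,-6,2],[0,0,0]],
  [[0,-9,2],[0,0,0]],
  [[0,-12,2],[0,0,0]],
  [[0,-12,2],[0,0,0]],
  [[0,-12,2],[0,0,0]],
  [[0,-12,2],[0,0,0]],
  [[0,-12,2],[0,0,0]],
])

```text
clock: 4.25
ee_pos: [0.5351, -0.4548, 0.233]
eef_rot: [[0.808, 0.589, -0.001], [0.589, -0.808, 0.001], [0.0, -0.002, -1.0]]
contact_force: [-0.2, -0.4, -0.3]
width: -0.0006
gripper_force: 0.0
```

```bash
python3 - <<'E'
from station import robot
import cv2,numpy as np
b=robot.read_camera("top")[:,:,::-1];cv2.imwrite("pics/t3.png",b)
cv2.imwrite("pics/ct3.png",cv2.resize(b[135:250,185:325],None,fx=5,fy=5,interpolation=cv2.INTER_CUBIC))
s=robot.read_state();print(s['clock'],s['ee_pos'],s['contact_force'])
E
```

```text
4.3 [ 0.53522634 -0.45468352  0.23325383] [-0.27744197  1.01732428  0.70930518]
```

View pics/ct3.png

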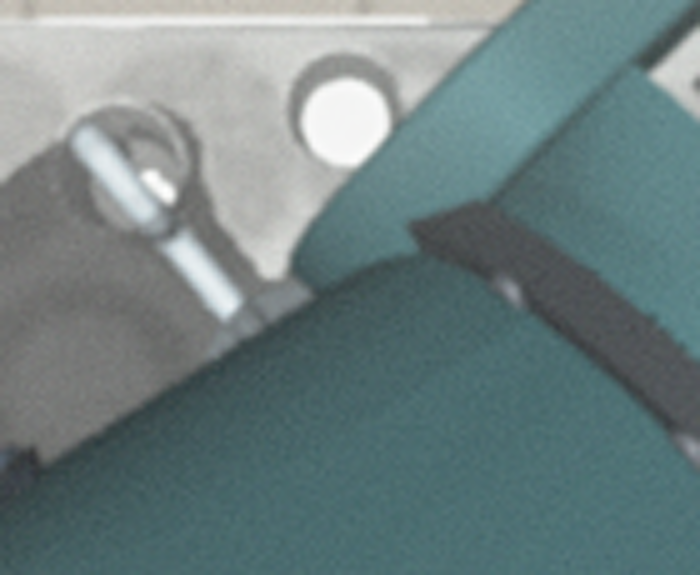

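The neck now lies over the tall cup. Its outer end is at about (84,135) in the crop, and the straight part runs from (180,245) to (235,308). The cup rim is unmoved. Next I'll measure the angle.

```bash
python3 - <<'E'
from h import *
from station import robot
i=robot.camera_info("top")
c=lambda x,y:(185-.4+x/5,135-.4+y/5)
P=np.array([.402,-.223])
for n,q,z in(('tip',(84,133),.165),('top1',(100,150),.178),('top2',(140,200),.178),('arm1',(180,245),.106),('arm2',(228,303),.106),('old tip',(185,75),.165),('old top',(198,120),.178),('old arm',(245,250),.106)):
    v=onz(i,*c(*q),z)[:2]-P;print(n,v,np.hypot(*v),np.degrees(np.arctan2(v[1],v[0])))
for a in (36,38,40):
    a=np.radians(a);o=P+.13*np.array([np.cos(a),np.sin(a)])
    print('predicted pipe top tip',np.round((proj(i,[*(P+.134*np.array([np.cos(a),np.sin(a)])),.168])-[184.6,134.6])*5))
E
```

```text
tip [0.09913581 0.08383492] 0.1298314398589829 40.219774307164414
top1 [0.09065164 0.07543736] 0.11793437176835973 39.76613243089105
top2 [0.07102693 0.05937284] 0.09257407441099084 39.892928123567074
arm1 [0.05941076 0.05082917] 0.07818723131603265 40.548802475569545
arm2 [0.03478016 0.02999783] 0.04592961363498177 40.77771884239138
old tip [0.12273816 0.04373183] 0.13029631153520846 19.611075512761985
old top [0.10275432 0.0370329 ] 0.10922401660962962 19.819280569323254
old arm [0.05747925 0.02302163] 0.061918165523889304 21.827127001073116
predicted pipe top tip [ 96. 109.]
predicted pipe top tip [ 87. 116.]
predicted pipe top tip [ 77. 123.]
```

The neck is at 40° ±1°, which matches the cup's bearing of 40°. Now for the lever: approach the ball from its counter-clockwise side.

servo_tool([
  [[-1,1.5,0.5],[0,0,0.08]],
  [[-2.5,3.5,1],[0,0,0.17]],
  [[-4,5.5,1.5],[0,0,0.26]],
  [[-5.5,8,1.5],[0,0,0.35]],
  [[-7,10.5,1.5],[0,0,0.44]],
  [[-8.5,12.5,1.5],[0,0,0.52]],
  [[-10,14.5,1.5],[0,0,0.58]],
  [[-11,15.5,1.5],[0,0,0.58]],
])

```text
clock: 4.97
ee_pos: [0.4234, -0.2971, 0.2485]
eef_rot: [[0.349, 0.937, -0.001], [0.937, -0.349, 0.002], [0.001, -0.002, -1.0]]
contact_force: [-0.8, 0.2, 0.4]
width: 0.0003
gripper_force: 0.0
```

servo_tool([
  [[0,0,-2],[0,0,0]],
  [[0,0,-4],[0,0,0]],
  [[0,0,-6],[0,0,0]],
  [[0,0,-8],[0,0,0]],
  [[0,0,-9],[0,0,0]],
  [[0,0,-10],[0,0,0]],
  [[0,0,-10.2],[0,0,0]],
  [[0,0,-10.2],[0,0,0]],
])

```text
clock: 5.63
ee_pos: [0.4252, -0.3006, 0.1463]
eef_rot: [[0.354, 0.935, -0.001], [0.935, -0.354, 0.0], [0.0, -0.001, -1.0]]
contact_force: [0.3, 0.4, -0.3]
width: -0.0001
gripper_force: 0.0
```

```bash
python3 - <<'E'
from station import robot
import numpy as np
s=robot.read_state();print(s['clock'],s['ee_pos'],s['joint_pos'])
P=np.array([.402,-.223]);p=s['ee_pos'][:2]
for t in range(-111,-176,-8):
    a=np.radians(t);q=P+.064*np.array([np.cos(a),np.sin(a)])-.0245*np.array([np.sin(a),-np.cos(a)])
    print(t,np.round((q-p)*100,2),np.round(np.radians(t+111),3))
E
```

```text
5.6333 [ 0.42516596 -0.3006007   0.14634346] [-4.28644711e+01  1.96926921e+01  1.01916813e+02 -6.48644173e-04
  5.84318898e+01 -2.21459910e+01]
-111 [-2.32  0.91] 0.0
-119 [-3.28  0.97] -0.14
-127 [-4.21  1.17] -0.279
-135 [-5.11  1.5 ] -0.419
-143 [-5.95  1.95] -0.559
-151 [-6.73  2.51] -0.698
-159 [-7.41  3.18] -0.838
-167 [-8.    3.93] -0.977
-175 [-8.48  4.76] -1.117
```

servo_tool([
  [[-1.2,0.5,0],[0,0,0]],
  [[-2.3,0.9,0],[0,0,0]],
  [[-2.8,0.9,0],[0,0,-0.07]],
  [[-3.3,1.0,0],[0,0,-0.14]],
  [[-3.75,1.1,0],[0,0,-0.21]],
  [[-4.2,1.2,0],[0,0,-0.28]],
  [[-4.65,1.35,0],[0,0,-0.35]],
  [[-5.1,1.5,0],[0,0,-0.42]],
])

```text
clock: 6.3
ee_pos: [0.3755, -0.2872, 0.148]
eef_rot: [[0.708, 0.707, 0.004], [0.707, -0.708, -0.003], [0.001, 0.005, -1.0]]
contact_force: [3.3, -0.9, 0.1]
width: 0.0
gripper_force: 1.6
```

servo_tool([
  [[-0.45,0.2,0],[0,0,-0.07]],
  [[-0.85,0.45,0],[0,0,-0.14]],
  [[-1.25,0.7,0],[0,0,-0.21]],
  [[-1.6,1.0,0],[0,0,-0.28]],
  [[-1.95,1.3,0],[0,0,-0.35]],
  [[-2.3,1.65,0],[0,0,-0.42]],
  [[-2.45,1.85,0],[0,0,-0.45]],
  [[-2.45,1.85,0],[0,0,-0.45]],
])

```text
clock: 6.97
ee_pos: [0.3505, -0.2685, 0.1479]
eef_rot: [[0.944, 0.331, 0.003], [0.331, -0.944, -0.003], [0.002, 0.004, -1.0]]
contact_force: [1.6, -1.0, 1.7]
width: 0.0002
gripper_force: 1.3
```

The ball is following the finger. I'll creep on towards the stop and watch the force.

servo_tool([
  [[-0.1,0.1,0],[0,0,-0.02]],
  [[-0.2,0.25,0],[0,0,-0.04]],
  [[-0.3,0.4,0],[0,0,-0.06]],
  [[-0.4,0.55,0],[0,0,-0.08]],
  [[-0.45,0.65,0],[0,0,-0.1]],
  [[-0.5,0.75,0],[0,0,-0.12]],
  [[-0.5,0.75,0],[0,0,-0.12]],
  [[-0.5,0.75,0],[0,0,-0.12]],
])

```text
clock: 7.63
ee_pos: [0.3453, -0.2612, 0.1474]
eef_rot: [[0.976, 0.217, 0.001], [0.217, -0.976, -0.003], [0.001, 0.003, -1.0]]
contact_force: [0.8, -3.6, 7.0]
width: -0.0
gripper_force: 2.8
```

servo_tool([
  [[0,0.1,0],[0,0,-0.02]],
  [[-0.05,0.2,0],[0,0,-0.02]],
  [[-0.05,0.3,0],[0,0,-0.02]],
  [[-0.1,0.4,0],[0,0,-0.02]],
  [[-0.1,0.4,0],[0,0,-0.02]],
  [[-0.1,0.4,0],[0,0,-0.02]],
  [[-0.1,0.4,0],[0,0,-0.02]],
  [[-0.1,0.4,0],[0,0,-0.02]],
])

```text
clock: 8.3
ee_pos: [0.3452, -0.2606, 0.1479]
eef_rot: [[0.98, 0.198, 0.003], [0.198, -0.98, -0.009], [0.001, 0.009, -1.0]]
contact_force: [-0.8, -13.3, 2.3]
width: -0.0002
gripper_force: 6.2
```

The force rose to 13 N with no further travel, so the lever is at its stop. I'll back off, swing clear and check.

servo_tool([
  [[0,-0.6,0],[0,0,0]],
  [[0.2,-1.5,0],[0,0,0]],
  [[0.5,-3,0],[0,0,0]],
  [[1,-4,2],[0,0,0]],
  [[2,-6,5],[0,0,0]],
  [[3,-8,8],[0,0,0]],
  [[3,-11,10],[0,0,0]],
  [[3,-14,11],[0,0,0]],
])

```text
clock: 8.97
ee_pos: [0.3747, -0.3983, 0.2594]
eef_rot: [[0.98, 0.199, 0.002], [0.199, -0.98, -0.002], [0.002, 0.003, -1.0]]
contact_force: [-0.4, -0.6, 0.2]
width: 0.0001
gripper_force: 0.0
```

servo_tool([
  [[-2,-3,0],[0,0,0]],
  [[-4,-6,0],[0,0,0]],
  [[-6,-9,0],[0,0,0]],
  [[-9,-11,0],[0,0,0]],
  [[-12,-13,0],[0,0,0]],
  [[-15,-15,0],[0,0,0]],
  [[-18,-16,0],[0,0,0]],
  [[-20,-17,0],[0,0,0]],
])

```text
clock: 9.63
ee_pos: [0.1703, -0.5669, 0.2556]
eef_rot: [[0.981, 0.196, -0.001], [0.196, -0.981, 0.002], [-0.001, -0.003, -1.0]]
contact_force: [-0.3, -0.7, -0.4]
width: 0.0
gripper_force: 0.0
```

```bash
python3 - <<'E'
from station import robot
import cv2,numpy as np
b=robot.read_camera("top")[:,:,::-1];cv2.imwrite("pics/t4.png",b)
cv2.imwrite("pics/ct4.png",cv2.resize(b[135:250,185:325],None,fx=5,fy=5,interpolation=cv2.INTER_CUBIC))
s=robot.read_state();print(s['clock'],s['ee_pos'],s['contact_force'])
E
```

```text
9.6833 [ 0.16750691 -0.5687998   0.25563618] [-3.08602076 -1.12179623 -1.06788413]
```

View pics/ct4.png

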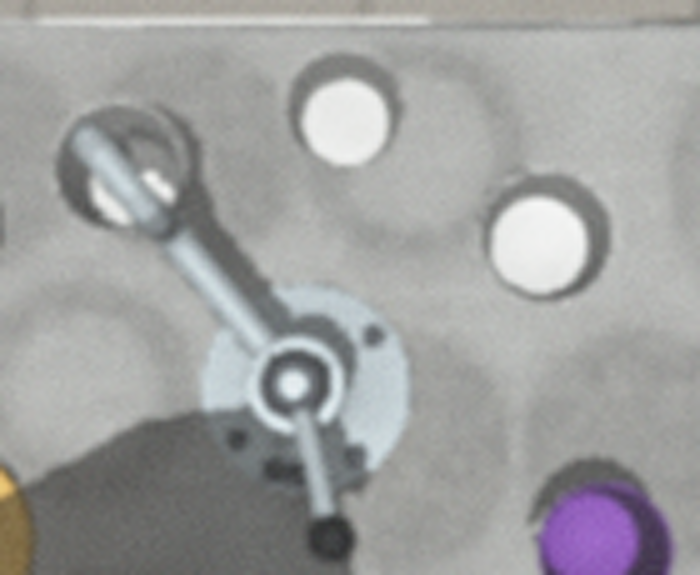

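The top view shows the outlet end over the tall cup at (84,133), unchanged, and all cups where they were. The ball is at (331,538). I'll do a numeric check of the lever swing and the neck.

```bash
python3 - <<'E'
from h import *
from station import robot
i=robot.camera_info("top");P=np.array([.402,-.223])
for f,box in(('top0',(265,281,215,232)),('t4',(243,259,234,250))):
    g=cv2.imread(f'pics/{f}.png').max(2).astype(float);x0,x1,y0,y1=box
    w=np.clip(75-g[y0:y1,x0:x1],0,None);Y,X=np.mgrid[y0:y1,x0:x1]
    u,v=(w*X).sum()/w.sum(),(w*Y).sum()/w.sum();d=onz(i,u,v,.151)[:2]-P
    print(f,u,v,np.hypot(*d),np.degrees(np.arctan2(d[1],d[0])))
# stand +x from stub end (crop1: 290,470)
d=onz(i,184.6+291/5,134.6+468/5,.05)[:2]-P;print(np.hypot(*d),np.degrees(np.arctan2(-d[1],-d[0])))
E
```

```text
top0 272.655421686747 222.8 0.06370278289737102 -110.68219124033136
t4 250.64629388816644 242.2444733420026 0.06378473999429322 -165.70770307513493
0.036884042441261845 -7.845200617592803
```

The swing is about 55°, within measuring error of the 57° travel. The 13 N reaction with no movement confirms the stop. Handing in.

```bash
python3 -c "
from station import robot
print(robot.sign_off())"
```

```text
the job is handed in; nothing more can be done
None
```

I handed the job in: the outlet stands over the tall cup (neck at 40° ±1°, cup at 40°), the clamp lever was pushed clockwise until it stopped moving under 13 N, and the cups look unmoved in the last picture.

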